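# Bleed the refillable air duster

## Task

Empty the refillable air-duster bottle before it is put away: unscrew the tiny knurled lock nut on its filling valve by about three quarters of a turn (counter-clockwise from above), then press the freed valve pin straight down with the shut fingertips, nearly to its stop, hold it there for two seconds to let the air out, and let it spring back up. Press with some 10 to 12 N only, as the thin pin bends at 15 N, do not grip the pin itself or shove the things lying around the bottle, and leave the nut unscrewed.

Things in the scene. Friction and masses are not known exactly. Their poses are not given: they have to be found in the camera images.
- valve_foot (a point): centre of the flat black top of the air duster's head, 142 mm above the desk, on the valve's vertical axis. The duster is a plain aluminium bottle, 76 mm thick, held fast in a heavy round stand 104 mm wide; it never moves. Dial gauge at its -x side and thin steel nozzle 98 mm along its +y, all lower than this point. A flat rim nut 15 mm wide rises 6 mm round the valve's foot. Axes: z up
- nut_mark (a point): point fixed to the bottle on the valve axis, 30 mm above valve_foot: the drawing's centre of the lock nut when tight. Nut: steel, knurled, 10 mm wide, 8 mm high, on top of an upright steel valve body 8 mm wide. Valves are screwed in to different depths: the real valve, nut and pin stand up to 5 mm higher or lower than the drawing; this is not measured. This point does not follow the nut
- pin_mark (a point): point fixed to the bottle on the valve axis, 44 mm above valve_foot: the drawing's top of the valve pin at rest. Pin: thin brass, 5 mm wide, sticking up 10 mm out of the tight nut. The real pin top is up to 5 mm higher or lower (together with the nut); this is not measured and must be felt. This point does not follow the pin
- lock_nut (a joint): angle of the nut, rad: 0 tight, grows counter-clockwise from above, ends at a stop at 5.5; starts at 0 to 0.5. Turns stiffly (some 0.06 N m). It climbs 1 mm up the pin per rad: rise with it, or it drags the pin down. A pressed pin takes the nut down with it until the nut lands on the valve body, so the pin can go down 1 mm per rad of unscrewing and no further; beyond that it is rigid
- valve_stem (a joint): how far the valve pin is pressed down, m: 0 at rest (up), 0.0042 at its own rigid stop (sooner if the nut lands first). Its spring takes 2 N to start and 2 N more per mm (8 N at 3 mm, 10 N at 4 mm); the valve lets air out from 3.2 mm on. It springs back when let go
- calculator: bystander: desk calculator 120 x 74 x 14 mm lying on the desk, origin at the centre of its underside
- masking_tape: bystander: roll of tan masking tape lying flat, 100 mm in diameter, 25 mm high, origin at the centre of its underside
- eraser: bystander: eraser 23 x 56 x 12 mm in a sleeve, origin at the centre of its underside

How it is judged:
By the outcome, as a careful person would: the job done as asked, in the order asked, and still so for the second after the job is handed in, with the robot touching nothing.
It also fails if it takes over 67 s, if anything falls off the work surface, if the arm or the gripper's body presses on something with over 40 N, if the wrist force passes 120 N, or if a joint passes its speed limit or range.

## Robot

A 6-joint arm with a two-finger parallel gripper is mounted at the origin on the work surface; the furniture and walls round the work are solid. World frame = base frame: x ahead of the robot, y to its left, z up, the work surface at z = 0. Lengths are in m, angles in rad, forces in N, time in s.
With the tool pointing down it reaches from about 0.375 to 0.9 m from the base axis. Payload 3.1 kg.
Tool frame: the origin (TCP) lies at the very end of the fingers, on their centre line; the grasp point (between the pads) lies 19 mm behind it (manip.pinch_z is the distance from the TCP to the grasp point, in m); z points along the fingers, y is the line along which they close (so a half turn about z gives the same grasp; the last joint's range is limited). The gripper opens to 85 mm and grips with 20 to 120 N. Pads are 22 mm wide; open, the fingers measure 114 mm over their backs; the gripper's body (76 mm by 85 mm) begins 54 mm behind the grasp point. The pads swing forward as they close: fully open they stand 13 mm farther back than shut.
Start: joints at [1.014, 0.527, 1.433, -0, 1.181, -0.178], TCP at [0.231, 0.581, 0.231] pointing down, gripper open.
Joint ranges: [-3.08, 3.08], [-0.75, 2.2], [0.22, 2.44], [-1.43, 4.57], [0, 2.65], [-2.85, 2.85]. Speed limits (rad/s): [2.79, 2.79, 3.14, 3.14, 3.14, 3.14].

## Interface

Orientations are given as a unit quaternion [x, y, z, w].
In Python, from station import manip gives the robot as it stands.
- The arm moves only by the tool servo_tool, never from a script. Its argument "commands" is one flat list of numbers, 7 for each row, row after row: the shift along the tool's x, y, z each as a share of 500 mm, from -1 to 1, then the turn, a rotation vector about the tool's x, y, z each as a share of 360 degrees, from -1 to 1, then the opening, from -1 (shut) to 1 (fully open). In form: [dx, dy, dz, rx, ry, rz, claw, dx, dy, dz, rx, ry, rz, claw, ...]. A call has 1 to 12 rows; each row shifts and turns the commanded pose from where the row before left it, along the tool's axes as they then stand; what a row does not reach is not made up. A row lasts 1/12 s, in which the tool goes at most 41.7 mm and 7.16 degrees, less where a joint would pass 70% of its speed; a pose out of reach is approached as far as the arm can. A call with a number of a shift or a turn outside -1 to 1 is refused whole. A call with a gripper value outside its range is refused whole. The fingers move at their own pace and stop on an object; "force" is the grip in N (left out, the last holds). Time passes only in rows, so rows that do not move let the fingers close. It gives the time, the measured TCP pose, the force, the opening and the grip force at its end, in the units of the state.
- manip.sense(): the state, without advancing time (a new reading comes with each control period).
- manip.snapshot(name): name is "scene" or "top" or "wrist"; returns a dict with "img" (400x640x3 uint8, red, green, blue), "mtx" (3x3 intrinsics, pixels), "world_to_cam" (4x4, takes a point from world to camera coordinates). Camera axes: x right, y up, looking along -z (the intrinsics and any distortion apply to the point x, -y, -z); pixel columns grow to the right and rows downward; lengths in m; the calibration is good to about 2 mm. The wrist camera is an equidistant fisheye: a pixel r from the principal point sees the ray r / f radians off the axis. A picture is of the moment at which its call begins. There is no depth.
- manip.sign_off(): hands the job in; it is judged then, once.
Trained networks look in a picture, given as the dict that the camera call returned (one of the last four; its "shot" number tells which), for a name from the list of things; names that differ only in an ending like _2 or _b are one class to them, and where a whole thing is asked for, a point or a joint stands for the part that bears it (a point fixed in the world has none). Each returns a list of dicts, best first, with "conf" (0 to 1); they miss things now and then, are a little off and sometimes report something else, mostly with a low value. They report only what shows in the picture. A call takes as long as a camera call.
- manip.look_for(picture, query): "box" ([left, top, width, height] in pixels, round what is visible of it).
- manip.silhouettes(picture, query): "pixels" (400x640 bool, what is visible of it) and "box" ([left, top, width, height] in pixels, round what is visible of it).
The state is a dict: "t": time; "q": joint angles; "qd": joint speeds; "tau": joint torques, N m; "tcp_pos": TCP position; "tool_rot": TCP orientation; "force": force on the tool from outside, world axes, zero at the start; "ft_torque": the same for the moment, N m; "finger_gap": opening from 0.0 (shut) to 1.0 (fully open); "gripper_force": force on a finger pad.
Only numpy, scipy, OpenCV 4.12 (cv2) and the standard library are available. Lean on these libraries where they do the work, as an engineer would, in place of code of your own. Each camera call takes 0.05 s, during which the arm holds its last target. There are 200 camera calls.

## Working session

There is one attempt and no reset: what is moved stays moved. The work goes in short steps, Python scripts to look and compute and a tool call to move; the robot and the scene stay as the last step left them, time stands still between calls to the robot, and variables do not carry over. Pictures are saved under pics/ and viewed, at most 10 in all, crops included, and the job is handed in when it is done.

Besides the shell and the picture viewer there is one more tool, called in YAML: its name, and indented under it one key for each argument. servo_tool: Moves the arm, as the interface text tells. Its arguments: {"type":"object","properties":{"commands":{"type":"array"},"force":{"type":"number"}},"required":["commands"]}

```bash
mkdir -p pics
cat > h.py <<'E'
import numpy as np, cv2
from station import manip
def pix(c,p):
    K=c["mtx"];q=(np.asarray(c["world_to_cam"])@np.append(p,1))[:3];return (K@[q[0],-q[1],-q[2]])[:2]/-q[2]
def ray(c,u,v):
    T=np.asarray(c["world_to_cam"]);R=T[:3,:3];o=-R.T@T[:3,3]
    d=np.linalg.inv(c["mtx"])@[u,v,1];d=R.T@[d[0],-d[1],-d[2]];return o,d/np.linalg.norm(d)
def save(c,n,crop=None,s=1):
    im=c["img"]
    if crop: x,y,w,h=crop;im=im[y:y+h,x:x+w]
    cv2.imwrite("pics/"+n,cv2.resize(im[:,:,::-1],None,fx=s,fy=s,interpolation=cv2.INTER_CUBIC))
E
python3 - <<'E'
from h import *
s=manip.sense();print({k:np.round(v,3) for k,v in s.items()})
a=[]
for n in ["scene","top"]:
    c=manip.snapshot(n);a.append(c["img"])
    T=np.asarray(c["world_to_cam"]);print(n,np.round(-T[:3,:3].T@T[:3,3],3),np.round(c["mtx"],1).tolist(), np.round(T[:3,:3],2).tolist())
    for q in ["valve_foot","nut_mark","lock_nut","valve_stem","calculator","masking_tape","eraser"]:
        print(n,q,[(np.round(r["box"]).tolist(),round(r["conf"],2)) for r in manip.look_for(c,q)[:2]])
    save(c,n+"0.png")
E
```

```text
{'t': np.float64(0.0), 'q': array([ 1.014,  0.528,  1.434,  0.   ,  1.181, -0.179]), 'qd': array([-0.   ,  0.   , -0.001,  0.001,  0.   ,  0.   ]), 'tau': array([ 1.0000e-03, -4.4235e+01, -1.7803e+01, -0.0000e+00,  8.0000e-03,
       -0.0000e+00]), 'tcp_pos': array([0.23, 0.58, 0.23]), 'tool_rot': array([ 0.188,  0.982, -0.001, -0.   ]), 'force': array([-0.261, -0.633,  0.432]), 'ft_torque': array([-0.001, -0.022, -0.009]), 'gripper_force': np.float64(0.0), 'finger_gap': np.float64(1.0)}
scene [-0.148  0.489  0.473] [[442.6, 0.0, 321.3], [0.0, 442.6, 195.4], [0.0, 0.0, 1.0]] [[-0.6, -0.8, 0.02], [0.31, -0.21, 0.93], [-0.74, 0.56, 0.38]]
scene valve_foot [([241.0, 200.0, 75.0, 83.0], 0.85)]
scene nut_mark [([244.0, 204.0, 70.0, 80.0], 0.98)]
scene lock_nut []
scene valve_stem []
scene calculator [([241.0, 201.0, 72.0, 81.0], 0.22)]
scene masking_tape [([338.0, 241.0, 47.0, 30.0], 0.77)]
scene eraser [([255.0, 285.0, 26.0, 21.0], 0.9)]
top [ 0.273 -0.003  1.06 ] [[507.9, 0.0, 323.6], [0.0, 507.9, 197.3], [0.0, 0.0, 1.0]] [[0.06, -1.0, 0.0], [0.97, 0.06, 0.24], [-0.24, -0.01, 0.97]]
top valve_foot [([239.0, 180.0, 75.0, 52.0], 0.76)]
top nut_mark [([238.0, 178.0, 83.0, 56.0], 0.59)]
top lock_nut []
top valve_stem [([235.0, 181.0, 84.0, 54.0], 0.7)]
top calculator [([286.0, 234.0, 45.0, 61.0], 0.69)]
top masking_tape [([335.0, 215.0, 47.0, 49.0], 0.69)]
top eraser [([236.0, 223.0, 28.0, 20.0], 0.81)]
```

Run:
```python
import cv2,numpy as np
a=cv2.imread("pics/scene0.png")[150:330,210:410];b=cv2.imread("pics/top0.png")[150:310,210:410]
A=cv2.resize(a,None,fx=3,fy=3,interpolation=2);cv2.imwrite("pics/a.png",A)
cv2.imwrite("pics/b.png",cv2.resize(b,None,fx=3.5,fy=3.5,interpolation=2))
```

```text
(no output)
```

View pics/a.png

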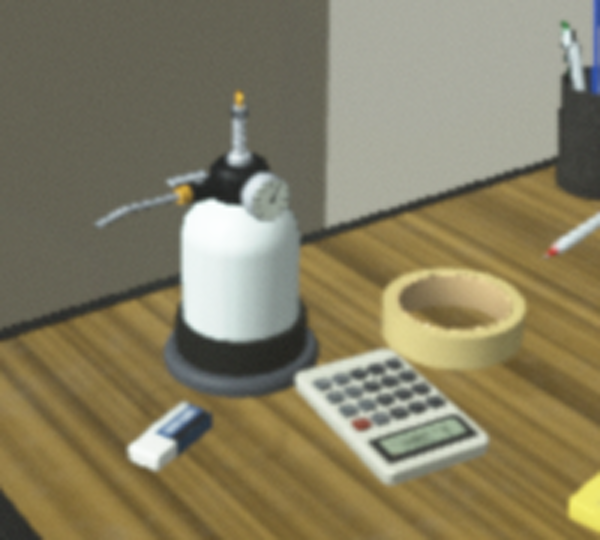

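View pics/b.png

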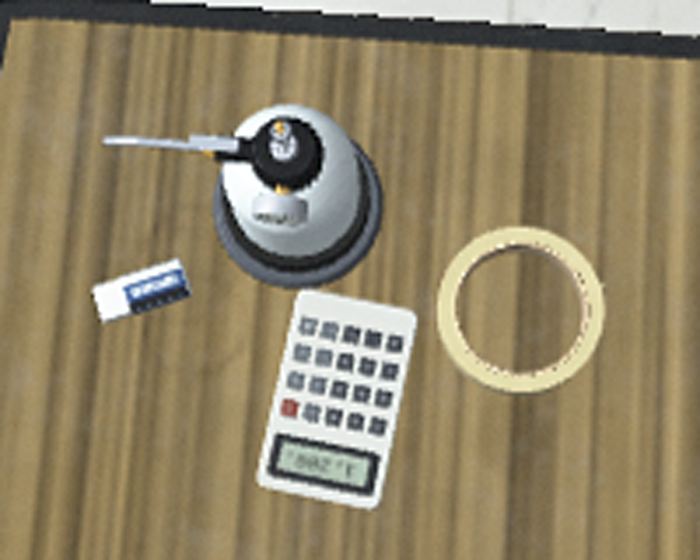

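Scene: duster with its pin tip at about (290,181), nozzle to the left, gauge towards us. Top: pin tip at about (290,186), head around (291,194); calculator, tape and eraser lie on the near side, all low.

Run:
```python
from h import *
def tri(l):
    A=np.zeros((3,3));b=np.zeros(3)
    for c,u,v in l:
        o,d=ray(c,u,v);P=np.eye(3)-np.outer(d,d);A+=P;b+=P@o
    x=np.linalg.solve(A,b);print(np.round(x,4),[np.round(pix(c,x)-[u,v],1).tolist() for c,u,v in l]);return x
S=manip.snapshot("scene");T=manip.snapshot("top")
# brass-coloured blob
out=[]
for c,(x,y,w,h) in ((S,(280,172,20,16)),(T,(282,180,16,12))):
    im=c["img"][y:y+h,x:x+w].astype(int);m=np.clip(im[:,:,0]-im[:,:,2]-50,0,None)*1.
    yy,xx=np.mgrid[y:y+h,x:x+w];rows=np.where(m.sum(1)>30)[0]+y
    u,v=(m*xx).sum()/m.sum(),(m*yy).sum()/m.sum();print(u,v,rows);out.append((c,u,v))
x=tri(out)
for z in (.142,.172,.186): print(z,[np.round(pix(c,[x[0],x[1],z]),1) for c in (S,T)])
for z in (.17,.186,.19):
  for c,u,v in out[1:]:
    o,d=ray(c,u,v);print(z,np.round(o+d*(z-o[2])/d[2],4))
w=manip.snapshot("wrist");save(w,"w0.png");print(w["mtx"])
Tm=np.asarray(w["world_to_cam"]);print(np.round(-Tm[:3,:3].T@Tm[:3,3],4),np.round(Tm[:3,:3],3))
# fit the foot (known z) from both silhouettes' stand? tape, eraser, calc approx
for q,z in (("calculator",.014),("masking_tape",.025),("eraser",.012)):
    r=manip.look_for(T,q)
    if r:
        b=r[0]["box"];o,d=ray(T,b[0]+b[2]/2,b[1]+b[3]/2);print(q,np.round(o+d*(z-o[2])/d[2],3))
```

```text
289.19025157232704 182.09119496855345 [180 181 182 183 184]
288.4937343358396 185.11528822055138 [180 185 186 187]
[0.502  0.0702 0.1861] [[-1.1, -0.3], [0.9, 0.8]]
0.142 [array([288.3, 203.7]), array([290.9, 192.1])]
0.172 [array([288.1, 188.9]), array([289.9, 188. ])]
0.186 [array([288. , 181.9]), array([289.4, 186. ])]
0.17 [0.5077 0.0733 0.17  ]
0.186 [0.5035 0.0719 0.186 ]
0.19 [0.5024 0.0716 0.19  ]
[[309.70691629   0.         319.55193686]
 [  0.         309.70691629 196.51544642]
 [  0.           0.           1.        ]]
[0.1619 0.607  0.374 ] [[ 0.369  0.929 -0.   ]
 [-0.89   0.353 -0.29 ]
 [-0.269  0.107  0.957]]
calculator [0.384 0.035 0.014]
masking_tape [ 0.439 -0.066  0.025]
eraser [0.437 0.159 0.012]
```

View pics/w0.png

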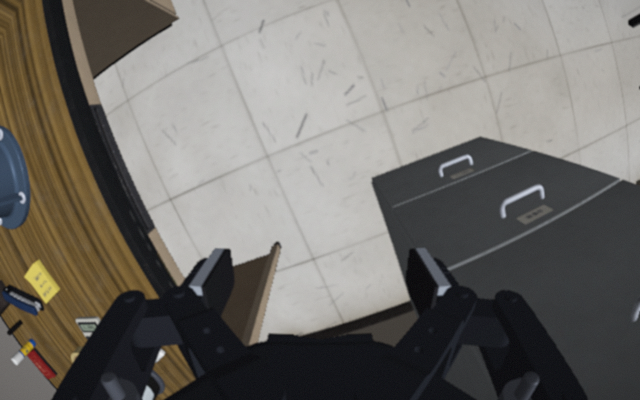

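The wrist camera is looking past the desk edge at the floor; there is no wall near the arm. Next I move above the valve, at about (0.503, 0.071).

servo_tool:
  commands: [-0.063,-0.053,-0.007,0,0,0,-0.2,-0.063,-0.053,-0.007,0,0,0,-0.2,-0.063,-0.053,-0.007,0,0,0,-0.2,-0.063,-0.053,-0.007,0,0,0,-0.2,-0.063,-0.053,-0.007,0,0,0,-0.2,-0.063,-0.053,-0.007,0,0,0,-0.2,-0.063,-0.053,-0.007,0,0,0,-0.2,-0.063,-0.053,-0.007,0,0,0,-0.2,-0.063,-0.053,-0.007,0,0,0,-0.2,-0.063,-0.053,-0.007,0,0,0,-0.2,-0.063,-0.053,-0.007,0,0,0,-0.2,-0.063,-0.053,-0.007,0,0,0,-0.2]

```text
t: 2.1
tcp_pos: [0.4652, 0.144, 0.2738]
tool_rot: [0.188, 0.982, 0.0, 0.0]
force: [0.0, 0.5, 0.5]
finger_gap: 0.402
gripper_force: 0.0
```

servo_tool:
  commands: [-0.063,-0.053,-0.007,0,0,0,-0.2,-0.063,-0.053,-0.007,0,0,0,-0.2,0,0,0,0,0,0,-0.2]

```text
t: 2.35
tcp_pos: [0.5087, 0.067, 0.2815]
tool_rot: [0.191, 0.982, -0.001, 0.004]
force: [0.6, 0.5, 0.1]
finger_gap: 0.398
gripper_force: 0.0
```

```bash
cat >> h.py <<'E'
from scipy.spatial.transform import Rotation as Ro
def wpix(c,p):
    K=c["mtx"];q=(np.asarray(c["world_to_cam"])@np.append(p,1))[:3];x=np.array([q[0],-q[1],-q[2]])
    r=np.hypot(x[0],x[1]);th=np.arctan2(r,x[2]);return K[:2,2]+K[0,0]*th*x[:2]/r
def wray(c,u,v):
    K=c["mtx"];a=(np.array([u,v])-K[:2,2])/K[0,0];th=np.linalg.norm(a);d=np.append(np.sin(th)*a/th,np.cos(th))
    T=np.asarray(c["world_to_cam"]);R=T[:3,:3];return -R.T@T[:3,3],R.T@[d[0],-d[1],-d[2]]
def st():
    s=manip.sense();R=Ro.from_quat(s["tool_rot"]).as_matrix()
    print("t",round(s["t"],2),"p",np.round(s["tcp_pos"],4),"q",np.round(s["q"],3),"F",np.round(s["force"],1),"M",np.round(s["ft_torque"],2),"gap",round(s["finger_gap"],3),"gf",round(s["gripper_force"],1));return s,R
E
python3 - <<'E'
from h import *
s,R=st();print(np.round(R,3))
w=manip.snapshot("wrist");save(w,"w1.png")
for z in (.142,.172,.186): print(z,np.round(wpix(w,[.503,.071,z]),1))
E
```

```text
t 2.35 p [0.5087 0.067  0.2815] q [-0.085  0.313  1.651 -0.003  1.17  -1.27 ] F [0.6 0.5 0.1] M [ 0.04 -0.04 -0.02] gap 0.398 gf 0.0
[[-0.927  0.375  0.007]
 [ 0.375  0.927 -0.004]
 [-0.008 -0.001 -1.   ]]
0.142 [322.7 176. ]
0.172 [323.  184.4]
0.186 [323.2 188.9]
```

View pics/w1.png

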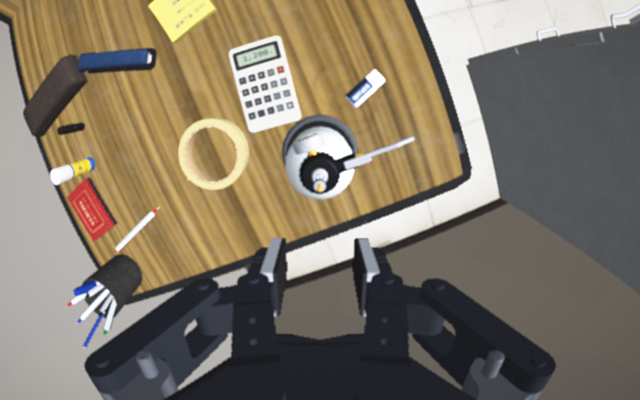

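The pin tip and head are near (320,187) in the wrist view, where I predicted (323,189). I'll refine that and check how far the wall behind is.

Run:
```python
from h import *
w=manip.snapshot("wrist");save(w,"w1c.png",(285,150,75,60),10)
x,y,W,H=300,165,40,40
im=w["img"][y:y+H,x:x+W].astype(int);m=np.clip(im[:,:,0]-im[:,:,2]-50,0,None)*1.
n,l,stt,cen=cv2.connectedComponentsWithStats((m>0).astype(np.uint8));print([(stt[i].tolist(),(cen[i]+[x,y]).round(1)) for i in range(1,n)])
for (u,v) in [(480,212),(260,265)]:
    o,d=wray(w,u,v)
    for z in (-.75,0): print(u,v,z,np.round(o+d*(z-o[2])/d[2],3))
```

```text
[([15, 24, 5, 8, 38], array([317. , 192.7])), ([0, 32, 40, 8, 125], array([321.6, 202.4]))]
480 212 -0.75 [ 1.104  0.595 -0.75 ]
480 212 0 [0.678 0.276 0.   ]
260 265 -0.75 [ 0.964 -0.398 -0.75 ]
260 265 0 [ 0.627 -0.082  0.   ]
```

View pics/w1c.png

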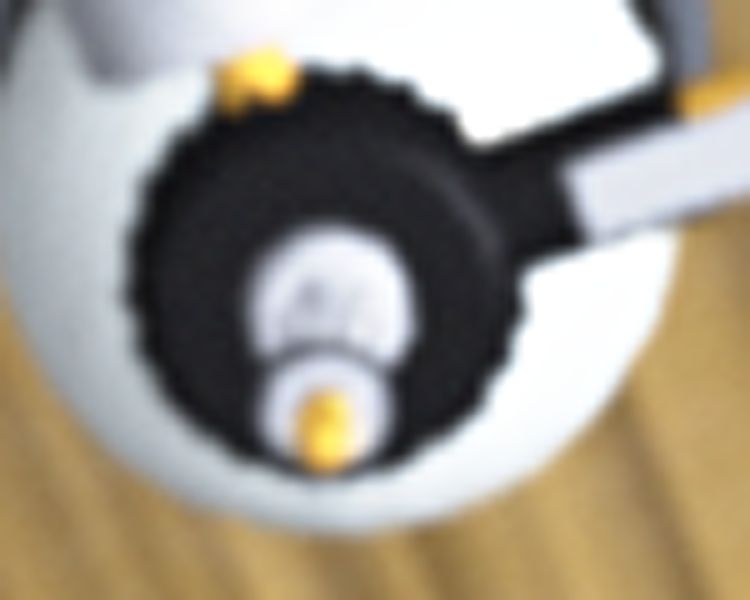

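The crop shows the rim nut disc centred near (318.1,180.5), the lock nut top disc near (317.7,190.8) and the pin tip near (317.2,190.5).

Run:
```python
from h import *
w=manip.snapshot("wrist");s,R=st()
for u,v,z in [(318.1,180.5,.148),(317.5,177.5,.140),(317.7,190.8,.176),(317.2,190,.186)]:
    o,d=wray(w,u,v);print(z,np.round(o+d*(z-o[2])/d[2],4))
print(np.round(R,3), np.round(o,3))
```

```text
t 2.5 p [0.5033 0.0731 0.2801] q [-7.600e-02  3.110e-01  1.659e+00  1.000e-03  1.173e+00 -1.268e+00] F [-0.4 -0.4  0.3] M [ 0.03  0.03 -0.08] gap 0.4 gf 0.0
0.148 [0.4984 0.0715 0.148 ]
0.14 [0.4974 0.0713 0.14  ]
0.176 [0.5001 0.0706 0.176 ]
0.186 [0.4967 0.0716 0.186 ]
[[-0.929  0.37  -0.001]
 [ 0.37   0.929  0.001]
 [ 0.001  0.    -1.   ]] [0.436 0.098 0.423]
```

servo_tool:
  commands: [0,0,0,0,0,0.0197,-0.5,0,0,0,0,0,0.0197,-0.5,0,0,0,0,0,0.0197,-0.5,0,0,0,0,0,0.0197,-0.5,0,0,0,0,0,0.0197,-0.5,0,0,0,0,0,0.0197,-0.5,0,0,0,0,0,0.0197,-0.5,0,0,0,0,0,0.0197,-0.5,0,0,0,0,0,0.0197,-0.5,0,0,0,0,0,0.0197,-0.5,0,0,0,0,0,0.0197,-0.5,0,0,0,0,0,0.0197,-0.5]

```text
t: 3.5
tcp_pos: [0.5022, 0.0754, 0.2801]
tool_rot: [0.803, 0.595, -0.0, -0.001]
force: [0.0, 0.2, 0.7]
finger_gap: 0.251
gripper_force: 0.0
```

servo_tool:
  commands: [0,0,0,0,0,0.0197,-0.5,0,0,0,0,0,0.0197,-0.5,0,0,0,0,0,0.0197,-0.5,0,0,0,0,0,0.0197,-0.5,0,0,0,0,0,0.0197,-0.5,0,0,0,0,0,0.0197,-0.5,0,0,0,0,0,0.0197,-0.5,0,0,0,0,0,0.0197,-0.5,0,0,0,0,0,0.0197,-0.5,0,0,0,0,0,0.0197,-0.5,0,0,0,0,0,0.0197,-0.5,0,0,0,0,0,0.0197,-0.5]

```text
t: 4.5
tcp_pos: [0.5022, 0.0754, 0.2801]
tool_rot: [0.994, -0.105, -0.001, -0.0]
force: [-0.4, -0.3, -0.6]
finger_gap: 0.255
gripper_force: 0.0
```

servo_tool:
  commands: [0,0,0,0,0,0.0197,-0.5,0,0,0,0,0,0.0197,-0.5,0,0,0,0,0,0.0197,-0.5,0,0,0,0,0,0.0197,-0.5,0,0,0,0,0,0.0197,-0.5,0,0,0,0,0,0,-0.5,0,0,0,0,0,0,-0.5]

```text
t: 5.08
tcp_pos: [0.5026, 0.0749, 0.2802]
tool_rot: [0.917, -0.399, -0.0, 0.0]
force: [0.6, 1.0, 1.2]
finger_gap: 0.252
gripper_force: 0.0
```

Run:
```python
from h import *
s,R=st();print(np.round(R,3))
w=manip.snapshot("wrist")
p=wpix(w,[.4995,.071,.160]);print(p)
x,y=int(p[0])-37,int(p[1])-30
save(w,"w2c.png",(x,y,75,60),10);print(x,y)
for z in (.148,.176,.186):print(np.round(wpix(w,[.4995,.071,z]),1))
```

```text
t 5.08 p [0.5026 0.0749 0.2802] q [-0.072  0.31   1.659  0.     1.173  2.319] F [0.6 1.  1.2] M [-0.02 -0.05  0.05] gap 0.252 gf 0.0
[[ 0.682 -0.731 -0.001]
 [-0.731 -0.682  0.   ]
 [-0.001  0.    -1.   ]]
[324.04487462 190.45822068]
287 160
[323.9 186.9]
[324.3 195.7]
[324.5 199.2]
```

View pics/w2c.png

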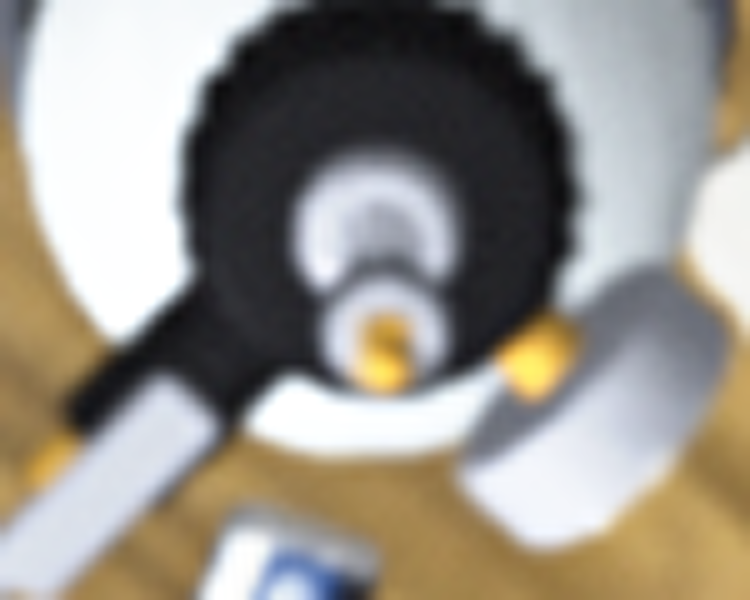

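Here the rim nut is at about (324.7,183.5), the lock nut top at (325.6,193) and the pin tip at (325.6,196.5). All of them sit about 3 px above the prediction.

Run:
```python
from h import *
w=manip.snapshot("wrist");s,R=st()
for u,v,z in [(324.7,183.5,.148),(325,180,.140),(325.6,193,.176),(325.6,196.5,.186)]:
    o,d=wray(w,u,v);print(z,np.round(o+d*(z-o[2])/d[2],4))
print(np.round(o,3))
```

```text
t 5.18 p [0.503  0.0743 0.2803] q [-0.073  0.31   1.659  0.     1.173  2.319] F [-0.8  0.1 -0.2] M [0.03 0.04 0.03] gap 0.249 gf 0.0
0.148 [0.5014 0.0678 0.148 ]
0.14 [0.502  0.0666 0.14  ]
0.176 [0.5005 0.0683 0.176 ]
0.186 [0.5006 0.0685 0.186 ]
[0.553 0.02  0.423]
```

servo_tool:
  commands: [0.003,0.01,0.02,0,0,0,-0.5,0,0,0.03,0,0,0,-0.5,0,0,0.03,0,0,0,-0.5,0,0,0.02,0,0,0,-0.5,0,0,0,0,0,0,-0.5,0,0,0,0,0,0,-0.5,0,0,0,0,0,0,-0.5,0,0,0,0,0,0,-0.5]

```text
t: 5.85
tcp_pos: [0.5015, 0.069, 0.2312]
tool_rot: [0.916, -0.401, 0.001, -0.0]
force: [-0.0, 0.2, -0.3]
finger_gap: 0.248
gripper_force: 0.0
```

Run:
```python
from h import *
s,R=st();print(np.round(R,3))
for i in range(4):
  c=manip.snapshot("scene");w=manip.snapshot("wrist");print(np.round(manip.sense()["tcp_pos"],4))
p=wpix(w,[.5003,.0698,.172]);x,y=int(p[0])-37,int(p[1])-30
a=cv2.resize(w["img"][y:y+60,x:x+75],(600,480),interpolation=2);
cv2.imwrite("pics/w3.png",a[:,:,::-1]);print(x,y)
for z in (.148,.176,.186):print(np.round(wpix(w,[.5003,.0698,z]),1), np.round(wpix(w,s["tcp_pos"]),1))
```

```text
t 5.85 p [0.5015 0.069  0.2312] q [-0.084  0.368  1.727  0.     1.044  2.312] F [-0.   0.2 -0.3] M [-0.04 -0.   -0.  ] gap 0.248 gf 0.0
[[ 0.678 -0.735  0.002]
 [-0.735 -0.678 -0.   ]
 [ 0.001 -0.001 -1.   ]]
[0.5014 0.0689 0.2311]
[0.5012 0.0689 0.2309]
[0.501  0.0689 0.2306]
[0.501  0.0689 0.2305]
281 187
[318.3 206.2] [317.  254.8]
[318.1 219.2] [317.  254.8]
[318.  224.7] [317.  254.8]
```

View pics/w3.png

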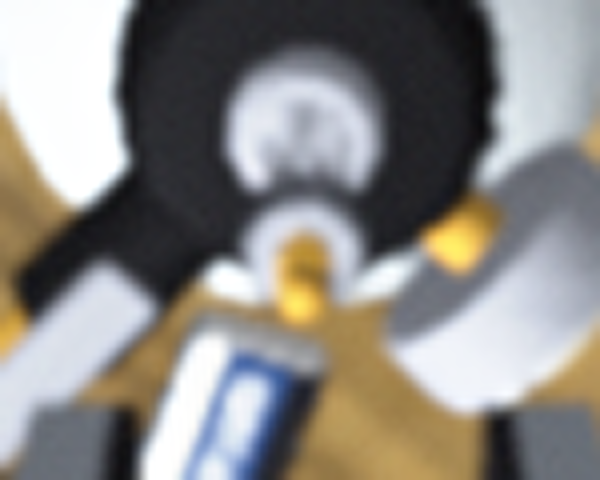

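The nut is centred between the fingers: nut column 319, finger midpoint about 319.5. Next I descend to grip height.

servo_tool:
  commands: [-0.002,0,0.04,0,0,0,-0.5,0,0,0.04,0,0,0,-0.5,0,0,0.04,0,0,0,-0.5,0,0,0.024,0,0,0,-0.5,0,0,0,0,0,0,-0.5,0,0,0,0,0,0,-0.5,0,0,0,0,0,0,-0.5]

```text
t: 6.83
tcp_pos: [0.5009, 0.0696, 0.159]
tool_rot: [0.916, -0.401, 0.001, -0.0]
force: [1.1, 0.7, 0.1]
finger_gap: 0.251
gripper_force: 0.0
```

servo_tool:
  commands: [0,0,0,0,0,0,-1,0,0,0,0,0,0,-1,0,0,0,0,0,0,-1,0,0,0,0,0,0,-1,0,0,0,0,0,0,-1,0,0,0,0,0,0,-1]
  force: 50

```text
t: 7.33
tcp_pos: [0.5012, 0.0697, 0.1593]
tool_rot: [0.916, -0.401, 0.001, -0.001]
force: [0.3, 1.0, 6.2]
finger_gap: 0.084
gripper_force: 49.0
```

```bash
python3 -c "
from h import *
st()"
```

```text
t 7.33 p [0.5012 0.0697 0.1593] q [-0.083  0.475  1.802  0.     0.862  2.313] F [0.3 1.  6.2] M [0.13 0.01 0.07] gap 0.084 gf 49.0
```

Run:
```python
from h import *
w=manip.snapshot("wrist");c=manip.snapshot("scene")
p=wpix(w,[.5003,.0698,.176]);q=pix(c,[.5003,.0698,.176]);print(p,q)
def cr(im,p,h,s):
    x,y=int(p[0]),int(p[1]);return cv2.resize(im[y-h:y+h,x-h:x+h],(s,s),interpolation=2)
a=np.hstack([cr(w["img"],p,35,400),cr(c["img"],q,25,400)]);cv2.imwrite("pics/g.png",a[:,:,::-1])
for z in (.159,.172,.178,.186): print(z,np.round((wpix(w,[.5003,.0698,z])-p.astype(int)+35)*400/70), np.round((pix(c,[.5003,.0698,z])-q.astype(int)+25)*8))
```

```text
[318.81876232 272.37148546] [288.75118706 187.1413935 ]
0.159 [205. 107.] [207. 269.]
0.172 [205. 178.] [206. 217.]
0.178 [205. 215.] [206. 193.]
0.186 [204. 268.] [206. 161.]
```

View pics/g.png

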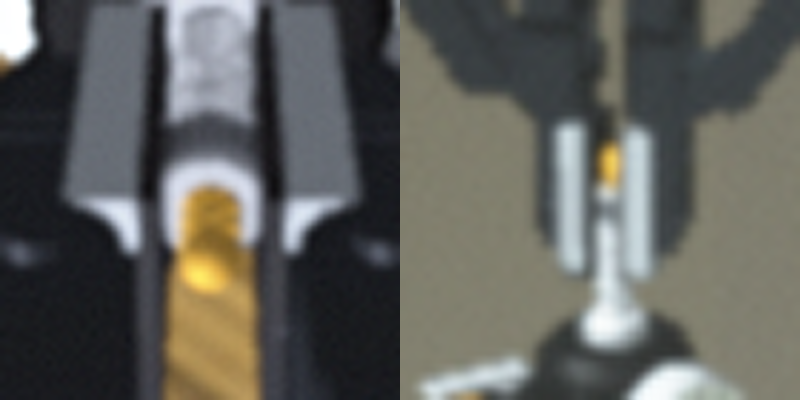

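The pads straddle the nut and span about z 0.157 to 0.195. The pin stands free between them, so this is a good grip. Now I unscrew, rising 1 mm per rad.

servo_tool:
  commands: [0,0,-0.00016,0,0,-0.0125,-1,0,0,-0.00016,0,0,-0.0125,-1,0,0,-0.00016,0,0,-0.0125,-1,0,0,-0.00016,0,0,-0.0125,-1,0,0,-0.00016,0,0,-0.0125,-1,0,0,-0.00016,0,0,-0.0125,-1,0,0,-0.00016,0,0,-0.0125,-1,0,0,-0.00016,0,0,-0.0125,-1,0,0,-0.00016,0,0,-0.0125,-1,0,0,-0.00016,0,0,-0.0125,-1,0,0,-0.00016,0,0,-0.0125,-1,0,0,-0.00016,0,0,-0.0125,-1]

```text
t: 8.43
tcp_pos: [0.5011, 0.0695, 0.1595]
tool_rot: [0.998, 0.06, 0.001, 0.0]
force: [1.4, 0.3, 0.5]
finger_gap: 0.083
gripper_force: 59.8
```

```bash
python3 -c "
from h import *
st()"
```

```text
t 8.43 p [0.5011 0.0695 0.1595] q [-0.083  0.475  1.802  0.     0.863  1.368] F [1.4 0.3 0.5] M [-0.02 -0.24 -0.16] gap 0.083 gf 59.8
```

servo_tool:
  commands: [0,0,-0.0002,0,0,-0.0125,-1,0,0,-0.0002,0,0,-0.0125,-1,0,0,-0.0002,0,0,-0.0125,-1,0,0,-0.0002,0,0,-0.0125,-1,0,0,-0.0002,0,0,-0.0125,-1,0,0,-0.0002,0,0,-0.0125,-1,0,0,-0.0002,0,0,-0.0125,-1,0,0,-0.0002,0,0,-0.0125,-1,0,0,-0.0002,0,0,-0.0125,-1,0,0,-0.0002,0,0,-0.0125,-1,0,0,-0.0002,0,0,-0.0125,-1,0,0,-0.0002,0,0,-0.0125,-1]

```text
t: 9.43
tcp_pos: [0.5012, 0.0694, 0.1604]
tool_rot: [0.862, 0.507, 0.001, 0.001]
force: [2.9, -0.0, -1.5]
finger_gap: 0.081
gripper_force: 49.3
```

```bash
python3 -c "
from h import *
st()"
```

```text
t 9.43 p [0.5012 0.0694 0.1604] q [-0.084  0.473  1.801 -0.     0.865  0.425] F [ 2.9 -0.  -1.5] M [ 0.01 -0.35 -0.08] gap 0.081 gf 49.3
```

servo_tool:
  commands: [0,0,-0.0002,0,0,-0.0125,-1,0,0,-0.0002,0,0,-0.0125,-1,0,0,-0.0002,0,0,-0.0125,-1,0,0,-0.0002,0,0,-0.0125,-1,0,0,-0.0002,0,0,-0.0125,-1,0,0,-0.0002,0,0,-0.0125,-1,0,0,-0.0002,0,0,-0.0125,-1,0,0,-0.0002,0,0,-0.0125,-1,0,0,-0.0002,0,0,-0.0125,-1,0,0,-0.0002,0,0,-0.0125,-1,0,0,-0.0002,0,0,-0.0125,-1,0,0,-0.0002,0,0,-0.0125,-1]

```text
t: 10.43
tcp_pos: [0.5013, 0.0694, 0.1612]
tool_rot: [0.538, 0.843, 0.0, 0.001]
force: [2.9, -0.2, -4.7]
finger_gap: 0.083
gripper_force: 58.4
```

servo_tool:
  commands: [0,0,-0.00016,0,0,-0.0125,-1,0,0,-0.00016,0,0,-0.0125,-1,0,0,-0.00016,0,0,-0.0125,-1,0,0,-0.00016,0,0,-0.0125,-1,0,0,-0.00016,0,0,-0.0125,-1,0,0,-0.00016,0,0,-0.0125,-1,0,0,-0.00016,0,0,-0.0125,-1,0,0,-0.00016,0,0,-0.0125,-1,0,0,-0.00016,0,0,-0.0125,-1,0,0,-0.00016,0,0,-0.0125,-1,0,0,-0.00016,0,0,-0.0125,-1,0,0,-0.00016,0,0,-0.0125,-1]

```text
t: 11.43
tcp_pos: [0.5015, 0.0695, 0.1625]
tool_rot: [0.097, 0.995, 0.0, 0.001]
force: [2.9, 0.4, -3.1]
finger_gap: 0.083
gripper_force: 56.1
```

```bash
python3 -c "
from h import *
st()"
```

```text
t 11.43 p [0.5015 0.0695 0.1625] q [-0.083  0.47   1.799  0.     0.87  -1.46 ] F [ 2.9  0.4 -3.1] M [ 0.01 -0.47 -0.23] gap 0.083 gf 56.1
```

servo_tool:
  commands: [0,0,-0.00014,0,0,-0.0125,-1,0,0,-0.00014,0,0,-0.0125,-1,0,0,-0.00014,0,0,-0.0125,-1,0,0,-0.00014,0,0,-0.0125,-1,0,0,-0.00014,0,0,-0.0125,-1,0,0,-0.00014,0,0,-0.0125,-1,0,0,-0.00014,0,0,-0.0125,-1,0,0,-0.00014,0,0,-0.0125,-1,0,0,-0.00014,0,0,-0.0125,-1,0,0,-0.00014,0,0,-0.0125,-1,0,0,-0.00014,0,0,-0.0125,-1,0,0,-0.00014,0,0,-0.0125,-1]

```text
t: 12.43
tcp_pos: [0.5014, 0.0696, 0.1631]
tool_rot: [-0.365, 0.931, -0.0, 0.001]
force: [4.0, 1.2, -4.6]
finger_gap: 0.08
gripper_force: 53.5
```

servo_tool:
  commands: [0,0,0,0,0,0,-0.5,0,0,0,0,0,0,-0.5,0,0,0,0,0,0,-0.5,0,0,0,0,0,0,-0.5,0,0,0,0,0,0,-0.5]

```text
t: 12.85
tcp_pos: [0.5, 0.0696, 0.1635]
tool_rot: [-0.364, 0.932, 0.0, -0.0]
force: [0.0, -0.8, -0.1]
finger_gap: 0.247
gripper_force: 0.0
```

```bash
python3 -c "
from h import *
st()"
```

```text
t 12.85 p [0.5    0.0696 0.1635] q [-0.083  0.468  1.799 -0.     0.875 -2.398] F [ 0.  -0.8 -0.1] M [0.03 0.   0.02] gap 0.247 gf 0.0
```

Released cleanly, with Fz near zero. Now up, recentre by about 1.4 mm in x (the nut had pulled the soft wrist that way), and shut the fingers.

servo_tool:
  commands: [0,0,-0.03,0,0,0,-0.5,0,0,-0.03,0,0,0,-0.5,0,0,-0.03,0,0,0,-0.5,-0.002,-0.002,0,0,0,0,-1,0,0,0,0,0,0,-1,0,0,0,0,0,0,-1,0,0,0,0,0,0,-1,0,0,0,0,0,0,-1,0,0,0,0,0,0,-1,0,0,0,0,0,0,-1]

```text
t: 13.68
tcp_pos: [0.5014, 0.0696, 0.2079]
tool_rot: [-0.364, 0.931, 0.0, -0.001]
force: [-0.3, 0.3, -0.3]
finger_gap: -0.004
gripper_force: 0.0
```

Run:
```python
from h import *
s,R=st();print(np.round(R,3))
w=manip.snapshot("wrist");c=manip.snapshot("scene")
p=wpix(w,[.5014,.0696,.19]);q=pix(c,[.5014,.0696,.19])
def cr(im,p,h,s):
    x,y=int(p[0]),int(p[1]);return cv2.resize(im[y-h:y+h,x-h:x+h],(s,s),interpolation=2)
a=np.hstack([cr(w["img"],p,35,400),cr(c["img"],q,25,400)]);cv2.imwrite("pics/g2.png",a[:,:,::-1])
for P in ([.5014,.0696,.176],[.5014,.0696,.19],s["tcp_pos"]): print(np.round((wpix(w,P)-p.astype(int)+35)*400/70), np.round((pix(c,P)-q.astype(int)+25)*8))
```

```text
t 13.68 p [0.5014 0.0696 0.2079] q [-0.083  0.402  1.752 -0.     0.989 -2.399] F [-0.3  0.3 -0.3] M [-0.03 -0.05 -0.01] gap -0.004 gf 0.0
[[-0.735 -0.678 -0.001]
 [-0.678  0.735  0.   ]
 [ 0.001  0.001 -1.   ]]
[205. 147.] [204. 264.]
[206. 202.] [204. 207.]
[207. 285.] [203. 134.]
```

View pics/g2.png

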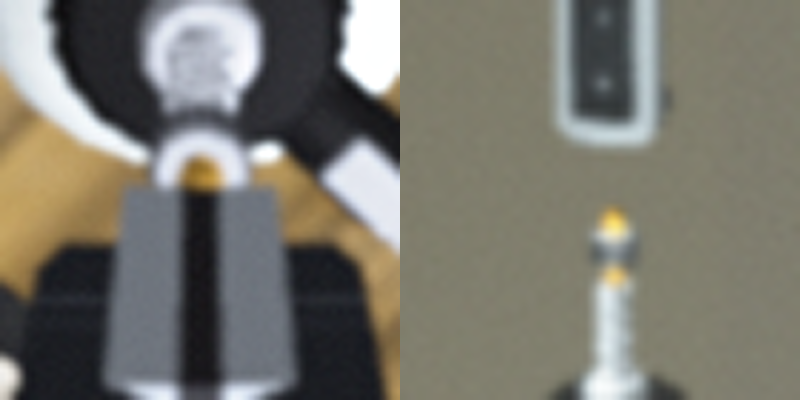

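The nut now stands clear of the valve body, with brass pin showing beneath it, so it is unscrewed. The shut fingers are over the pin, whose tip is at z ≈ 0.19. I'll approach and feel for it.

servo_tool:
  commands: [0,0,0.01,0,0,0,-1,0,0,0.01,0,0,0,-1,0,0,0.004,0,0,0,-1,0,0,0,0,0,0,-1,0,0,0,0,0,0,-1]

```text
t: 14.2
tcp_pos: [0.5014, 0.0696, 0.1961]
tool_rot: [-0.364, 0.931, 0.0, -0.0]
force: [-0.0, 0.1, -0.2]
finger_gap: -0.001
gripper_force: 0.0
```

servo_tool:
  commands: [0,0,0.002,0,0,0,-1,0,0,0.002,0,0,0,-1,0,0,0,0,0,0,-1,0,0,0,0,0,0,-1]

```text
t: 14.53
tcp_pos: [0.5017, 0.0696, 0.1945]
tool_rot: [-0.364, 0.931, -0.0, 0.0]
force: [-0.1, -0.2, 0.4]
finger_gap: -0.002
gripper_force: 0.0
```

servo_tool:
  commands: [0,0,0.002,0,0,0,-1,0,0,0.002,0,0,0,-1,0,0,0,0,0,0,-1,0,0,0,0,0,0,-1]

```text
t: 14.87
tcp_pos: [0.5016, 0.0696, 0.1924]
tool_rot: [-0.364, 0.931, 0.0, -0.0]
force: [-0.4, -0.9, -0.3]
finger_gap: 0.001
gripper_force: 0.0
```

servo_tool:
  commands: [0,0,0.002,0,0,0,-1,0,0,0,0,0,0,-1,0,0,0,0,0,0,-1]

```text
t: 15.12
tcp_pos: [0.5016, 0.0696, 0.1914]
tool_rot: [-0.364, 0.931, 0.0, -0.0]
force: [0.1, -1.2, 0.1]
finger_gap: -0.0
gripper_force: 0.0
```

servo_tool:
  commands: [0,0,0.002,0,0,0,-1,0,0,0,0,0,0,-1,0,0,0,0,0,0,-1]

```text
t: 15.37
tcp_pos: [0.5016, 0.0696, 0.1904]
tool_rot: [-0.364, 0.931, 0.0, -0.0]
force: [0.3, -0.0, -0.9]
finger_gap: -0.003
gripper_force: 0.0
```

servo_tool:
  commands: [0,0,0.002,0,0,0,-1,0,0,0,0,0,0,-1,0,0,0,0,0,0,-1]

```text
t: 15.62
tcp_pos: [0.5018, 0.0696, 0.1896]
tool_rot: [-0.364, 0.931, -0.0, 0.0]
force: [-0.2, 0.8, 1.1]
finger_gap: 0.004
gripper_force: 0.6
```

servo_tool:
  commands: [0,0,0.002,0,0,0,-1,0,0,0,0,0,0,-1,0,0,0,0,0,0,-1]

```text
t: 15.87
tcp_pos: [0.5019, 0.0696, 0.1887]
tool_rot: [-0.364, 0.931, -0.0, 0.0]
force: [0.1, 0.6, 2.9]
finger_gap: 0.0
gripper_force: 1.4
```

servo_tool:
  commands: [0,0,0.002,0,0,0,-1,0,0,0,0,0,0,-1,0,0,0,0,0,0,-1]

```text
t: 16.12
tcp_pos: [0.5019, 0.0696, 0.1878]
tool_rot: [-0.364, 0.931, -0.0, 0.0]
force: [-0.1, -0.7, 4.2]
finger_gap: 0.003
gripper_force: 2.4
```

servo_tool:
  commands: [0,0,0.002,0,0,0,-1,0,0,0,0,0,0,-1,0,0,0,0,0,0,-1]

```text
t: 16.37
tcp_pos: [0.5021, 0.0695, 0.1869]
tool_rot: [-0.364, 0.931, -0.0, 0.001]
force: [-0.1, 0.3, 6.0]
finger_gap: 0.001
gripper_force: 3.0
```

Contact at z ≈ 0.189 and the spring matches 2 N/mm. The stop should be near z 0.1847.

servo_tool:
  commands: [0,0,0.002,0,0,0,-1,0,0,0,0,0,0,-1,0,0,0,0,0,0,-1]

```text
t: 16.62
tcp_pos: [0.5024, 0.0695, 0.1862]
tool_rot: [-0.364, 0.931, -0.0, 0.001]
force: [-0.2, 0.6, 7.2]
finger_gap: 0.005
gripper_force: 3.7
```

servo_tool:
  commands: [0,0,0.002,0,0,0,-1,0,0,0,0,0,0,-1,0,0,0,0,0,0,-1]

```text
t: 16.87
tcp_pos: [0.5027, 0.0695, 0.1854]
tool_rot: [-0.364, 0.931, -0.001, 0.001]
force: [-0.8, 1.0, 9.5]
finger_gap: -0.0
gripper_force: 4.3
```

```bash
python3 -c "
from h import *
for i in range(4):
  st();manip.snapshot('top')"
```

```text
t 16.87 p [0.5027 0.0695 0.1854] q [-0.083  0.435  1.774 -0.     0.929 -2.399] F [-0.8  1.   9.5] M [0.01 0.03 0.  ] gap -0.0 gf 4.3
t 16.92 p [0.5027 0.0695 0.1855] q [-0.083  0.435  1.774 -0.     0.929 -2.399] F [0.5 0.7 8.2] M [-0.   -0.03 -0.07] gap 0.001 gf 4.3
t 16.97 p [0.5028 0.0695 0.1855] q [-0.083  0.435  1.774  0.     0.929 -2.399] F [0.8 0.2 8.2] M [ 0.01  0.05 -0.  ] gap -0.002 gf 4.3
t 17.02 p [0.5028 0.0695 0.1855] q [-0.083  0.435  1.774  0.     0.929 -2.399] F [-0.5 -0.7  8.5] M [-0.08  0.08  0.  ] gap -0.002 gf 4.3
```

servo_tool:
  commands: [0,0,0.0016,0,0,0,-1,0,0,0,0,0,0,-1,0,0,0,0,0,0,-1]

```text
t: 17.32
tcp_pos: [0.5031, 0.0695, 0.185]
tool_rot: [-0.364, 0.931, -0.001, 0.002]
force: [0.6, 0.7, 9.5]
finger_gap: -0.0
gripper_force: 4.9
```

```bash
python3 -c "
from h import *
for i in range(4):
  st();manip.snapshot('top')"
```

```text
t 17.32 p [0.5031 0.0695 0.185 ] q [-0.083  0.436  1.775  0.     0.927 -2.399] F [0.6 0.7 9.5] M [ 0.06 -0.03  0.02] gap -0.0 gf 4.9
t 17.37 p [0.5031 0.0695 0.185 ] q [-0.083  0.436  1.775  0.     0.927 -2.399] F [-0.  -0.3  9.3] M [ 0.02 -0.01  0.02] gap 0.001 gf 4.9
t 17.42 p [0.5031 0.0695 0.1849] q [-0.083  0.436  1.775  0.     0.927 -2.399] F [-0.3  0.6  9.2] M [-0.01  0.   -0.02] gap -0.003 gf 4.9
t 17.47 p [0.503  0.0695 0.185 ] q [-0.083  0.436  1.775  0.     0.927 -2.399] F [1.7 0.8 9.9] M [-0.   -0.01  0.02] gap -0.003 gf 4.9
```

servo_tool:
  commands: [0,0,0.0012,0,0,0,-1,0,0,0,0,0,0,-1,0,0,0,0,0,0,-1]

```text
t: 17.77
tcp_pos: [0.5038, 0.0693, 0.1848]
tool_rot: [-0.364, 0.931, -0.001, 0.002]
force: [0.5, -1.0, 10.6]
finger_gap: 0.001
gripper_force: 5.9
```

```bash
python3 -c "
from h import *
for i in range(4):
  st();manip.snapshot('top')"
```

```text
t 17.77 p [0.5038 0.0693 0.1848] q [-0.083  0.437  1.774 -0.     0.925 -2.399] F [ 0.5 -1.  10.6] M [-0.23 -0.25 -0.05] gap 0.001 gf 5.9
t 17.82 p [0.5038 0.0692 0.1848] q [-0.083  0.437  1.774 -0.     0.925 -2.399] F [ 2.   0.2 11. ] M [-0.05 -0.09  0.02] gap -0.002 gf 5.8
t 17.87 p [0.5038 0.0693 0.1848] q [-0.083  0.437  1.774 -0.     0.925 -2.399] F [ 1.3 -0.4 11.7] M [-0.02 -0.09 -0.06] gap 0.002 gf 5.9
t 17.92 p [0.5037 0.0693 0.1848] q [-0.083  0.437  1.774 -0.     0.925 -2.399] F [ 0.9 -1.  11.4] M [-0.23 -0.18  0.02] gap 0.001 gf 6.0
```

About 11.2 N, within range and at the end of travel. I'll hold here.

servo_tool:
  commands: [0,0,0,0,0,0,-1,0,0,0,0,0,0,-1,0,0,0,0,0,0,-1,0,0,0,0,0,0,-1,0,0,0,0,0,0,-1,0,0,0,0,0,0,-1,0,0,0,0,0,0,-1,0,0,0,0,0,0,-1,0,0,0,0,0,0,-1,0,0,0,0,0,0,-1,0,0,0,0,0,0,-1,0,0,0,0,0,0,-1]

```text
t: 18.97
tcp_pos: [0.5037, 0.0693, 0.1848]
tool_rot: [-0.364, 0.931, -0.001, 0.002]
force: [0.9, 0.0, 11.7]
finger_gap: 0.001
gripper_force: 6.0
```

servo_tool:
  commands: [0,0,0,0,0,0,-1,0,0,0,0,0,0,-1,0,0,0,0,0,0,-1,0,0,0,0,0,0,-1,0,0,0,0,0,0,-1,0,0,0,0,0,0,-1,0,0,0,0,0,0,-1,0,0,0,0,0,0,-1,0,0,0,0,0,0,-1,0,0,0,0,0,0,-1,0,0,0,0,0,0,-1,0,0,0,0,0,0,-1]

```text
t: 19.97
tcp_pos: [0.5038, 0.0693, 0.1848]
tool_rot: [-0.364, 0.931, -0.001, 0.002]
force: [1.9, -1.5, 10.4]
finger_gap: -0.0
gripper_force: 5.9
```

servo_tool:
  commands: [0,0,0,0,0,0,-1,0,0,0,0,0,0,-1,0,0,0,0,0,0,-1,0,0,0,0,0,0,-1,0,0,0,0,0,0,-1,0,0,0,0,0,0,-1]

```text
t: 20.47
tcp_pos: [0.5037, 0.0693, 0.1848]
tool_rot: [-0.364, 0.931, -0.001, 0.002]
force: [0.4, -2.4, 11.5]
finger_gap: -0.001
gripper_force: 6.1
```

servo_tool:
  commands: [0,0,-0.004,0,0,0,-1,0,0,-0.006,0,0,0,-1,0,0,-0.01,0,0,0,-1,0,0,-0.02,0,0,0,-1,0,0,-0.03,0,0,0,-1,0,0,-0.03,0,0,0,-1,0,0,0,0,0,0,-1,0,0,0,0,0,0,-1,0,0,0,0,0,0,-1]

```text
t: 21.22
tcp_pos: [0.5007, 0.0697, 0.2321]
tool_rot: [-0.364, 0.931, 0.0, -0.001]
force: [0.3, 0.6, 0.6]
finger_gap: 0.0
gripper_force: 0.0
```

Run:
```python
from h import *
st();w=manip.snapshot("wrist");c=manip.snapshot("scene")
p=wpix(w,[.5014,.0696,.19]);q=pix(c,[.5014,.0696,.19])
def cr(im,p,h,s):
    x,y=int(p[0]),int(p[1]);return cv2.resize(im[y-h:y+h,x-h:x+h],(s,s),interpolation=2)
a=np.hstack([cr(w["img"],p,35,400),cr(c["img"],q,25,400)]);cv2.imwrite("pics/g3.png",a[:,:,::-1])
```

```text
t 21.22 p [0.5007 0.0697 0.2321] q [-0.083  0.367  1.725 -0.     1.051 -2.399] F [0.3 0.6 0.6] M [ 0.01  0.   -0.  ] gap 0.0 gf 0.0
```

View pics/g3.png

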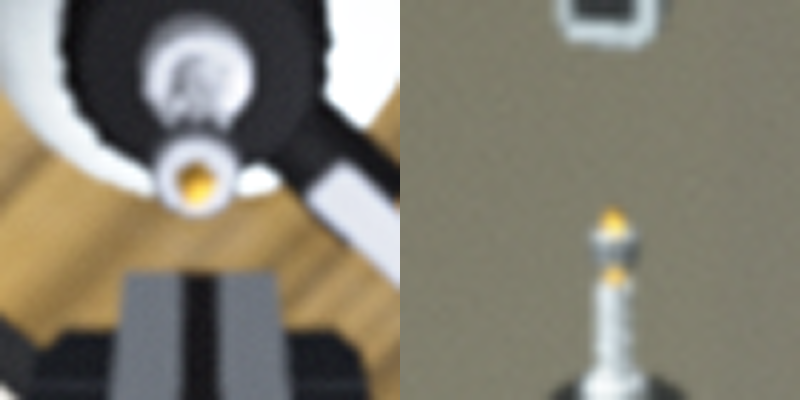

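The pin is straight and back up, with its tip in the same place as before the press. The nut is still raised and the tool is clear.

```bash
python3 -c "
from h import *
print(manip.sign_off())"
```

```text
the job is handed in; nothing more can be done
None
```

I unscrewed the lock nut by about three quarters of a turn and pressed the pin down at about 11 N for some 2.7 s. The pin sprang back up straight, the nut is still unscrewed, and the job is handed in with no verdict shown.

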